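# Jack up a stained-glass panel with a capped bench jack and hold it

## Robot

A 6-joint arm with a two-finger parallel gripper is mounted at the origin on the work surface. World frame = base frame: x ahead of the robot, y to its left, z up, the work surface at z = 0. Lengths are in mm, angles in degrees, forces in N, time in s.
With the tool pointing down it reaches from about 350 to 850 mm from the base axis. Payload 8.1 kg.
Tool frame: the origin (TCP) lies midway between the tips of the shut fingers; the grasp point (between the pads) lies 19 mm behind it (hold_point_z is the distance from the TCP to the grasp point, in mm); z points along the fingers, y is the direction in which the jaws open and shut (so a half turn about z gives the same grasp; the last joint's range is limited). The gripper opens to 85 mm and grips with 20 to 120 N. Pads are 22 mm wide; open, the fingers measure 114 mm over their backs; the gripper's body (76 mm by 85 mm) begins 54 mm behind the grasp point. The pads swing forward as they close: fully open they stand 13 mm farther back than shut.
Start: joints at [60.711, 7.471, 85.268, -0, 87.261, -4.893], TCP at [247.809, 546.439, 193.992] pointing down, gripper open.
Joint ranges: [-169.43, 169.43], [-51.17, 129.36], [1.28, 143.12], [-76.62, 256.62], [0, 156.53], [-152.29, 152.29]. Speed limits (degrees/s): [136.94, 136.94, 159.86, 180, 180, 180].

## Interface

Orientations are given as [roll, pitch, yaw] about the fixed x, y, z axes, in that order (R = Rz(yaw) Ry(pitch) Rx(roll)).
In Python, from bench import sense, snapshot, camera_params, hand_in, hold_point_z gives the robot as it stands.
- The arm moves only by the tool servo_tool, never from a script. Its argument "motion" is a list of rows, each a list of 7 numbers: the finger opening in mm, from 0 to 85.4, then the shift along the tool's x, y, z in mm, then the turn, a rotation vector about the tool's x, y, z in rad. A call has 1 to 10 rows; each row shifts and turns the pose as measured when the row begins, along the tool's axes as they then stand; what a row does not reach is not made up. A row lasts 1/10 s, in which the tool goes at most 50 mm and 8.59 degrees, less where a joint would pass 70% of its speed; a pose out of reach is approached as far as the arm can. A call with a gripper value outside its range is refused whole. The fingers move at their own pace and stop on an object; "force" is the grip in N (left out, the last holds). Time passes only in rows, so rows that do not move let the fingers close. It gives the time, the measured TCP pose, the force and the opening at its end, in the units of the state.
- sense(): the state, without advancing time (a new reading comes with each control period).
- snapshot(name): name is "side" or "top" or "wrist"; returns the picture (420x560x3 uint8, blue, green, red); there is no depth.
- camera_params(name): a dict with "fx", "fy", "cx", "cy" (pixels), "R" (3x3) and "t" (3): a world point X has camera coordinates R X + t; the wrist camera has in their place "tool_from_camera" (4x4, takes a point from camera to tool coordinates, whose origin is the TCP and whose axes are the flange's). Camera axes: x right, y down, z forward; pixel columns grow to the right and rows downward; lengths in mm; the calibration is good to about 2 mm. A picture is of the moment at which its call begins: read the wrist's pose just before it. camera_params takes no time and is no camera call.
- hand_in(): hands the job in, once; it reports no verdict.
The state is a dict: "time": time; "joint_pos": joint angles; "qd": joint speeds; "joint_efforts": joint torques, N m; "tool_pos": TCP position; "tcp_rot": TCP orientation; "ft_force": force on the tool from outside, world axes, zero at the start; "wrist_torque": the same for the moment, N m; "finger_gap": finger opening in mm.
Only numpy, scipy, OpenCV 4.12 (cv2) and the standard library are available. Lean on these libraries where they do the work, as an engineer would, in place of code of your own. Each camera call takes 0.05 s, during which the arm holds its last target. There are 200 camera calls.

## Task

Hang the orange pad cap over the steel bar on the jack's ram and let go of it, then set the jack flat on the bench with that bar centred under the yellow-dotted red lift tongue of the glass frame. Pump the jack's handle fully down and let it come fully back up, so that the frame lifts and settles again; then press the handle fully down again and finish while holding it there, the frame raised on the capped jack. Never lift or push the frame itself, and leave the jars, brushes and tools where they stand.

Things in the scene. Friction and masses are not known exactly. Their poses are not given: they have to be found in the camera images.
- pad_cap: orange rigid inverted-U channel with grey felt top, standing open side down on its wall edges. 34 (x) x 48 (y) x 32 (z) mm, 60 g. Channel runs through along y, 24 mm wide (x) and 24 mm deep inside; walls 5 mm, top 8 mm thick. Origin: centre of its underside, level with the wall edges; z up. Grip it across its 34 or its 48 mm; either way round serves.
- cap_under (a point): underside of the pad cap's top, in its middle: 24 mm above the cap's origin. It lies on bar_top when the cap hangs on the bar.
- jack: loose blue bench jack, 0.83 kg, base plate 215 (x, -120 to +95) x 70 (y) x 8 mm. Origin: under the base, below the carrying fin; z up; +x to the ram, -x to the pump handle. Yellow fin at the origin: 36 (x) x 16 (y) mm, its sides free from 30 to 92 mm above the bench; carry the jack by it, gripped across y. Ram with cross bar at x = +70 mm.
- fin_grip (a point): the place to grip the fin: 74 mm above the jack's origin, on the fin's middle; axes as the jack's.
- bar_top (a point): middle of the flat top of the steel cross bar on the jack's ram, at x = +70, z = 55 mm of the jack's frame when down. Bar 36 mm long (jack's y), 16 wide (x), 14 high, ends free; below it a 20 mm thick ram and a 34 mm collar up to 26 mm above the bench. It rises 33 mm in a full stroke, in proportion to the handle joint. With the cap on, the top is at 63 mm.
- pump_handle (a joint): handle angle in rad: 0 up (its spring returns it there when let go), 0.6 fully down at a firm stop. The pivot lies across the jack (along y) at x = -30, z = 46 mm of the jack's frame. Holding it down takes about 10 N at the black pad under the frame's load, 5 N without.
- handle_pad (a point): middle of the top of the black rubber pad at the handle's end (50 mm across y, 36 long, 10 thick), 100 mm from the pivot. In the jack's frame x = -110, z = 107 mm when up (handle sloping up away from the jack by 0.6 rad), x = -130, z = 51 mm when fully down (handle level). Moves on an arc.
- lift_point (a point): lift point on the underside of the red tongue, below the yellow dot on its top. Tongue sticks 60 mm out of the frame's front, 56 wide, 8 thick; underside 78 mm above the bench at rest; the point is 32 mm in front of the edge. Clamped at a different place along the front rail each time. Axes as the frame's: -x outwards, z up.
- cradle: fixed wooden cradle, 260 (x) x 340 (y) mm, with a stained-glass panel in a dark oak frame (1.6 kg, top at 114 mm) hinged along its far edge; frame, glass and tongue count as part of it. Origin: middle of its front edge, on the bench; +x to the hinge. Side walls at y = -170 to -140 and 140 to 170 mm; open in between for the jack's nose. A full stroke raises the tongue 18 mm.
- jar_ochre: bystander: brown jar, white lid, 72 mm across, 85 mm high; origin under its centre
- jar_red: bystander: dark red jar, white lid, 64 mm across, 90 mm high; origin under its centre
- jar_white: bystander: white jar, red lid, 72 mm across, 80 mm high; origin under its centre
- brush_pot: bystander: green glass pot with brushes, 76 mm across, 190 mm high; origin under its centre
- putty_knife: bystander: spatula lying on the bench, 180 mm long

How it is judged:
By the outcome, as a careful person would: the job done as asked, in the order asked, and still so for the second after the job is handed in, while the arm keeps its last pose, push and grip.
It also fails if it takes over 72 s, if anything falls off the work surface, if the arm or the gripper's body presses on something with over 40 N, if the wrist force passes 120 N, or if a joint passes its speed limit or range.

## Working session

There is one attempt and no reset: what is moved stays moved. The work goes in short steps, Python scripts to look and compute and a tool call to move; the robot and the scene stay as the last step left them, time stands still between calls to the robot, and variables do not carry over. Pictures are saved under pics/ and viewed, about 8 in all and at most 12, crops included, and the job is handed in when it is done.

Besides the shell and the picture viewer there is one more tool, called after "Call:" in YAML: its name, and indented under it one key for each argument. servo_tool: Moves the arm, as the interface text tells. Its arguments: {"type":"object","properties":{"motion":{"type":"array"},"force":{"type":"number"}},"required":["motion"]}

```bash
mkdir -p pics; python3 - <<'E'
from bench import *
import cv2
s=sense();print({k:s[k] for k in('time','tool_pos','tcp_rot','finger_gap','ft_force')},hold_point_z)
for n in('side','top'):
    cv2.imwrite(f'pics/{n}0.png',cv2.resize(snapshot(n),(784,588),interpolation=cv2.INTER_CUBIC))
    print(n,camera_params(n))
print(camera_params('wrist'))
E
```

```text
{'time': 0.0, 'tool_pos': array([247.47263424, 545.91728237, 192.93800304]), 'tcp_rot': array([-1.79894413e+02, -1.18810543e-02,  1.55606656e+02]), 'finger_gap': 85.33005373190464, 'ft_force': array([ 0.42914214, -0.17720074,  0.83084047])} 18.700000000000003
side {'fx': 409.5546334704927, 'fy': 409.5546334704927, 'cx': 270.50487061299043, 'cy': 211.02533323517375, 'R': array([[ 0.71792589, -0.69611612, -0.00218297],
       [-0.47283337, -0.48534125, -0.73544032],
       [ 0.51089238,  0.52902383, -0.67758598]]), 't': array([-374.72274748,  332.90823135,  914.08064101])}
top {'fx': 477.2063624238348, 'fy': 477.2063624238348, 'cx': 278.2697261976871, 'cy': 205.56440589674838, 'R': array([[-0.02175079, -0.99973309, -0.00778742],
       [-0.98843552,  0.02267293, -0.14993721],
       [ 0.15007375,  0.00443611, -0.98866485]]), 't': array([  27.12109568,  522.46205138, 1579.34859256])}
{'fx': 322.7535199879245, 'fy': 322.7535199879245, 'cx': 276.19463503255224, 'cy': 211.77918817604535, 'tool_from_camera': array([[ 6.89946175e-05, -9.53290257e-01, -3.02055757e-01,
         7.58872004e+01],
       [ 9.99998885e-01,  5.16350144e-04, -1.40118839e-03,
         5.07196511e-01],
       [ 1.49170578e-03, -3.02055323e-01,  9.53289230e-01,
        -1.80592800e+02],
       [ 0.00000000e+00,  0.00000000e+00,  0.00000000e+00,
         1.00000000e+00]])}
```

View pics/top0.png

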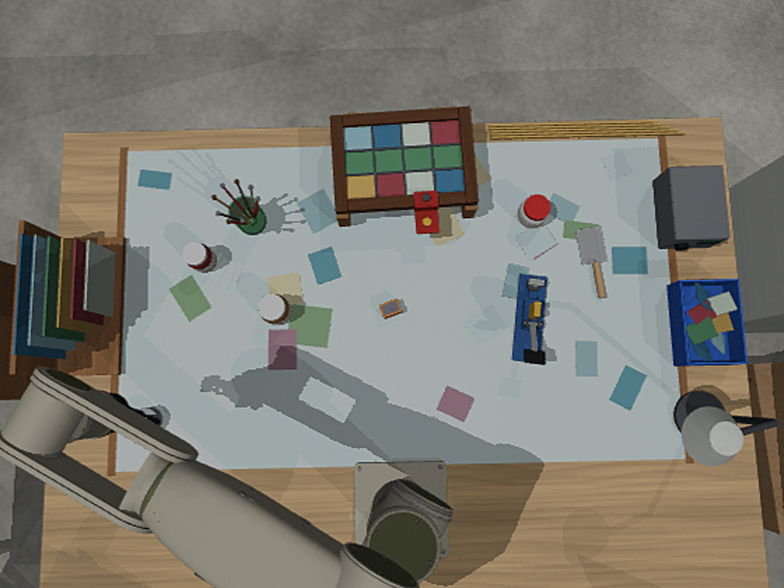

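View pics/side0.png

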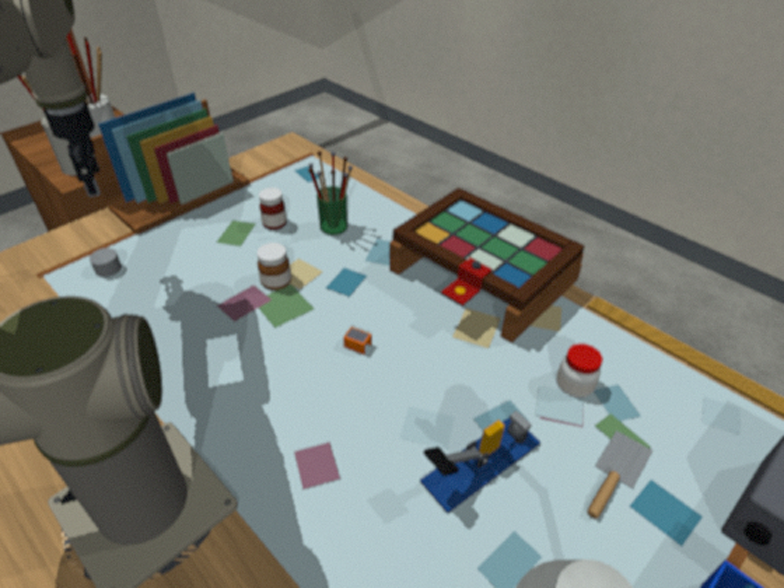

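The top view shows the cap at (391,308), jack fin (536,310) with ram at (535,284) and handle pad (534,357), tongue dot (426,222), all in 1.4x pixels. I'll enlarge those regions and compute positions.

```bash
cat > h.py <<'E'
import numpy as np,cv2
from bench import *
from scipy.spatial.transform import Rotation as Ro
def ray(n,u,v,z,pose=None):
    c=camera_params(n); d=np.array([(u-c['cx'])/c['fx'],(v-c['cy'])/c['fy'],1.])
    if n=='wrist':
        p,r=pose; R=Ro.from_euler('xyz',r,degrees=True).as_matrix(); T=c['tool_from_camera']
        o=R@T[:3,3]+p; w=R@T[:3,:3]@d
    else: o=-c['R'].T@c['t']; w=c['R'].T@d
    return o+w*(z-o[2])/w[2]
def proj(n,X,pose=None):
    c=camera_params(n);X=np.asarray(X,float)
    if n=='wrist':
        p,r=pose; R=Ro.from_euler('xyz',r,degrees=True).as_matrix(); T=c['tool_from_camera']
        k=T[:3,:3].T@(R.T@(X-p)-T[:3,3])
    else: k=c['R']@X+c['t']
    return np.array([c['fx']*k[0]/k[2]+c['cx'],c['fy']*k[1]/k[2]+c['cy']])
def pose():
    s=sense(); return s['tool_pos'],s['tcp_rot']
def toolmove(target,yaw=None):
    "shift in tool axes and turn about tool z to reach target (tool down)"
    p,r=pose();R=Ro.from_euler('xyz',r,degrees=True)
    sh=R.inv().apply(np.array(target)-p); rv=None
    if yaw is not None: rv=(R.inv()*Ro.from_euler('xyz',[180,0,yaw],degrees=True)).as_rotvec()
    return np.round(sh,1),None if rv is None else np.round(rv,3)
E
python3 - <<'E'
from h import *
a=cv2.imread('pics/top0.png'); 
cr=lambda cx,cy:cv2.resize(a[cy-50:cy+50,cx-50:cx+50],(400,400),interpolation=cv2.INTER_CUBIC)
cv2.imwrite('pics/c.png',cv2.resize(np.hstack([cr(391,308),cr(530,318)]),(800,400)))
for n,u,v,z in[('cap',391,307,32),('fin',537,308,92),('ram',536,284,55),('pad',534,357,107),('dot',427,222,86),('FL',338,222,40),('FR',470,214,40),('FLt',336,212,114),('FRt',476,205,114)]:
    print(n,ray('top',u/1.4,v/1.4,z).round(0))
E
```

```text
cap [477.  13.  32.]
fin [ 460. -327.   92.]
ram [ 522. -336.   55.]
pad [ 345. -311.  107.]
dot [673. -78.  86.]
FL [689. 139.  40.]
FR [ 702. -186.   40.]
FLt [695. 137. 114.]
FRt [ 704. -192.  114.]
```

View pics/c.png

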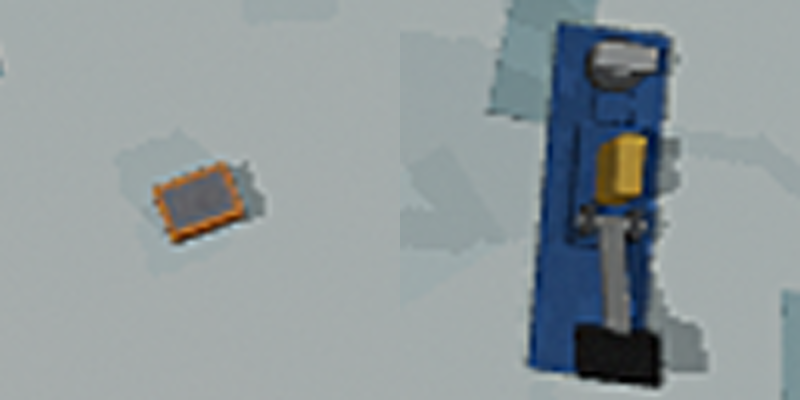

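```bash
python3 - <<'E'
from h import *
print(toolmove([477,13,160]), toolmove([477,13,160],17))
E
```

```text
(array([-429.1, -390.5,   33.6]), None) (array([-429.1, -390.5,   33.6]), array([-1.000e-03,  2.000e-03,  2.419e+00]))
```

Call:
servo_tool:
  motion:
    - [70,-36,-32.5,3,0,0,0]
    - [70,-36,-32.5,3,0,0,0]
    - [70,-36,-32.5,3,0,0,0]
    - [70,-36,-32.5,3,0,0,0]
    - [70,-36,-32.5,3,0,0,0]
    - [70,-36,-32.5,3,0,0,0]
    - [70,-36,-32.5,3,0,0,0]
    - [70,-36,-32.5,3,0,0,0]
    - [70,-36,-32.5,3,0,0,0]
    - [70,-36,-32.5,3,0,0,0]

```text
time: 1.1
tool_pos: [441.8, 91.3, 157.4]
tcp_rot: [-179.6, -0.2, 156.2]
ft_force: [1.9, 0.1, 0.1]
finger_gap: 70.0
```

Call:
servo_tool:
  motion:
    - [70,0,0,0,0,0,0.145]
    - [70,0,0,0,0,0,0.145]
    - [70,0,0,0,0,0,0.145]
    - [70,0,0,0,0,0,0.145]
    - [70,0,0,0,0,0,0.145]
    - [70,0,0,0,0,0,0.145]
    - [70,0,0,0,0,0,0.145]
    - [70,0,0,0,0,0,0.145]
    - [70,0,0,0,0,0,0.145]
    - [70,0,0,0,0,0,0.145]

```text
time: 2.1
tool_pos: [440.4, 81.9, 152.4]
tcp_rot: [-179.4, 0.7, 70.4]
ft_force: [-0.1, -0.3, -1.4]
finger_gap: 70.2
```

Call:
servo_tool:
  motion:
    - [70,0,0,0,0,0,0.145]
    - [70,0,0,0,0,0,0.145]
    - [70,0,0,0,0,0,0.145]
    - [70,0,0,0,0,0,0.145]
    - [70,0,0,0,0,0,0.145]
    - [70,0,0,0,0,0,0.145]
    - [70,0,0,0,0,0,0.1]

```text
time: 2.8
tool_pos: [437.6, 81.7, 149.3]
tcp_rot: [179.8, 1.2, 12.8]
ft_force: [0.5, -0.0, 0.3]
finger_gap: 69.9
```

```bash
python3 - <<'E'
from h import *
print(sense()['joint_pos'],toolmove([477,13,150],17))
E
```

```text
[  4.30036291 -14.4301691  110.97563043  -0.36486792  84.63002506
  81.5586858 ] (array([23.2, 75.7, -1. ]), array([ 0.002,  0.021, -0.074]))
```

Call:
servo_tool:
  motion:
    - [70,11,38,0,0,0.021,-0.074]
    - [70,11,38,0,0,0,0]
    - [70,0,0,0,0,0,0]
    - [70,0,0,0,0,0,0]

```text
time: 3.2
tool_pos: [478.0, 12.6, 147.6]
tcp_rot: [179.9, 0.1, 16.7]
ft_force: [-0.8, 0.4, -0.5]
finger_gap: 69.8
```

```bash
python3 - <<'E'
from h import *
P=pose();im=snapshot('wrist');np.savez('w1.npz',p=P[0],r=P[1]);cv2.imwrite('pics/w1.png',im)
print(P,proj('wrist',[477,13,32],P))
E
```

```text
(array([478.0175936 ,  12.64472191, 147.59366127]), array([1.79935213e+02, 1.12303135e-01, 1.67323658e+01])) [274.44233096 196.97433069]
```

View pics/w1.png

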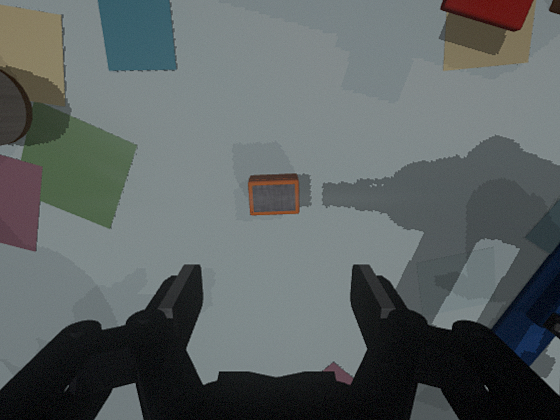

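Call:
servo_tool:
  motion:
    - [70,0,0,45,0,0,-0.055]
    - [70,0,0,40,0,0,0]
    - [70,0,0,30,0,0,0]
    - [70,0,0,19,0,0,0]
    - [70,0,0,6,0,0,0]
    - [70,0,0,0,0,0,0]

```text
time: 3.85
tool_pos: [477.2, 16.9, 4.7]
tcp_rot: [179.9, -0.1, 20.3]
ft_force: [-0.3, -0.9, -0.2]
finger_gap: 69.7
```

```bash
python3 - <<'E'
from h import *
print(pose(),toolmove([477,13,5],20))
E
```

```text
(array([477.20885457,  16.90568356,   4.65538755]), array([ 1.79906014e+02, -5.55867405e-02,  2.03036422e+01])) (array([-1.6,  3.6, -0.3]), array([ 0.002, -0.001,  0.005]))
```

Call:
servo_tool:
  motion:
    - [70,-1.5,3.5,0,0,0,0]
    - [46,0,0,0,0,0,0]
    - [40,0,0,0,0,0,0]
    - [40,0,0,0,0,0,0]
    - [40,0,0,0,0,0,0]
    - [40,0,0,0,0,0,0]
  force: 30

```text
time: 4.45
tool_pos: [481.3, 13.0, 10.3]
tcp_rot: [179.7, -0.5, 20.3]
ft_force: [-0.3, -0.5, 0.2]
finger_gap: 39.9
```

Call:
servo_tool:
  motion:
    - [40,0,0,-20,0,0,0]
    - [40,0,0,-45,0,0,0]
    - [40,0,0,-45,0,0,0]
    - [40,0,0,-40,0,0,0.15]
    - [40,0,0,0,0,0,0.15]
    - [40,0,0,0,0,0,0.15]

```text
time: 5.05
tool_pos: [478.2, 13.3, 165.8]
tcp_rot: [180.0, -0.4, -5.8]
ft_force: [-0.1, -0.2, -0.8]
finger_gap: 40.1
```

```bash
python3 - <<'E'
from h import *
print(pose(),toolmove([500,-333,160],-6))
E
```

```text
(array([478.24598141,  13.29121154, 165.84350342]), array([179.95730553,  -0.42610391,  -5.78828238])) (array([ 56.5, 342.3,   6.5]), array([ 0.001, -0.007,  0.004]))
```

```bash
python3 - <<'E'
from h import *
P=pose();im=snapshot('wrist');cv2.imwrite('pics/w2.png',im)
print(P,proj('wrist',[477,13,32],P))
E
```

```text
(array([478.24598141,  13.29121154, 165.84350342]), array([179.95730553,  -0.42610391,  -5.78828238])) [276.0899533  194.09859536]
```

View pics/w2.png

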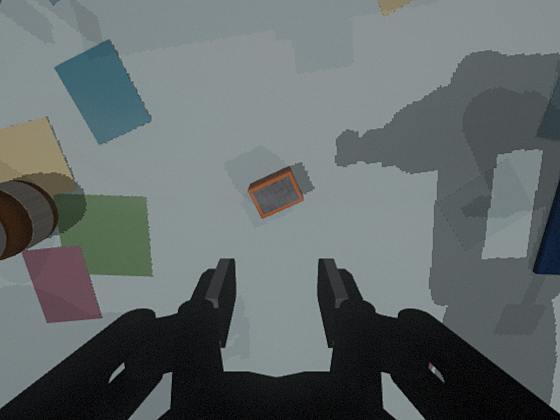

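Cap still stands at (277,193), untouched; the grasp missed. I'll retry lower, and look before closing.

Call:
servo_tool:
  motion:
    - [68,0,0,40,0,0,-0.149]
    - [68,0,0,40,0,0,-0.149]
    - [68,0,0,30,0,0,-0.14]
    - [68,0,0,0,0,0,0]
    - [68,0,0,0,0,0,0]

```text
time: 5.6
tool_pos: [482.2, 12.8, 56.2]
tcp_rot: [179.6, -0.7, 20.0]
ft_force: [1.1, 1.0, -0.3]
finger_gap: 67.8
```

```bash
python3 - <<'E'
from h import *
print(sense()['time'],pose(),toolmove([477,13,3],19.5))
E
```

```text
5.6 (array([482.18470568,  12.81044747,  56.23618742]), array([179.61167382,  -0.72021818,  20.00181117])) (array([-5.5, -2.3, 53.2]), array([ 0.007, -0.013,  0.009]))
```

Call:
servo_tool:
  motion:
    - [68,-5.5,-2.3,20,0.007,-0.013,0]
    - [68,0,0,20,0,0,0]
    - [68,0,0,12,0,0,0]
    - [68,0,0,0,0,0,0]
    - [68,0,0,0,0,0,0]

```text
time: 6.1
tool_pos: [479.8, 12.8, 6.0]
tcp_rot: [179.9, -0.3, 19.5]
ft_force: [0.7, 1.0, 0.0]
finger_gap: 67.9
```

```bash
python3 - <<'E'
from h import *
print(sense()['time'],pose(),toolmove([477,13,3],19.5))
cv2.imwrite('pics/w3.png',snapshot('wrist'))
E
```

```text
6.1 (array([479.7664667 ,  12.76465817,   5.95631407]), array([179.89878891,  -0.25180566,  19.54345692])) (array([-2.5, -1.2,  2.9]), array([ 0.002, -0.004,  0.001]))
```

View pics/w3.png

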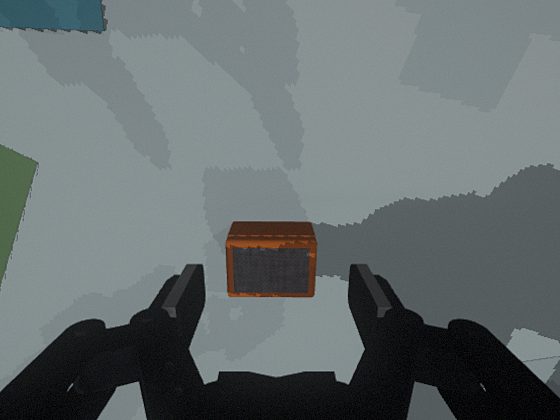

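Cap sits squarely between the fingers (top face cols 228–316, rows 240–297). Closing.

Call:
servo_tool:
  motion:
    - [68,-3,0,2,0,0,0]
    - [30,0,0,0,0,0,0]
    - [30,0,0,0,0,0,0]
    - [30,0,0,0,0,0,0]
  force: 40

```text
time: 6.55
tool_pos: [478.7, 11.5, 6.4]
tcp_rot: [179.8, -0.5, 19.5]
ft_force: [0.3, 0.6, -0.1]
finger_gap: 30.0
```

```bash
python3 - <<'E'
from h import *
print(sense()['time'],pose(),sense()['finger_gap'])
im=snapshot('wrist');im2=cv2.resize(snapshot('side')[215:265,225:285],(480,400),interpolation=cv2.INTER_CUBIC)
cv2.imwrite('pics/w4.png',np.hstack([im[150:,130:430],cv2.resize(im2,(324,270))]))
E
```

```text
6.55 (array([478.69701172,  11.51626696,   6.39824527]), array([179.8027348 ,  -0.4676414 ,  19.51929144])) 29.994434325413025
```

View pics/w4.png

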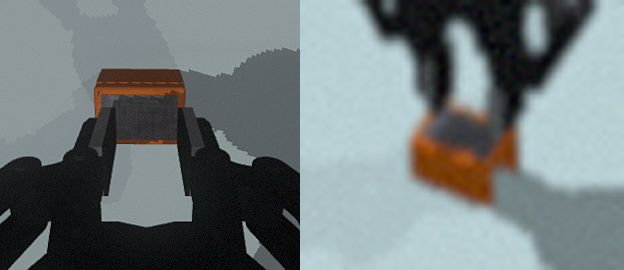

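The fingers appear above the cap top, though the measured TCP is only 6 mm up. I'll check which height the fingertips really have, using the side view.

```bash
python3 - <<'E'
from h import *
P=pose();s=sense();print(s['time'],P,s['finger_gap'])
R=Ro.from_euler('xyz',P[1],degrees=True).as_matrix()
for z in(0,-20,-40):
  for h in(-20,20):
    X=P[0]+R@np.array([0,h,z]); print(z,h,'side',proj('side',X).round(1),'crop-zoom',((proj('side',X)-[225,215])*8).round(),'wrist',proj('wrist',X,P).round())
im=cv2.resize(snapshot('side')[200:270,210:300],(720,560),interpolation=cv2.INTER_CUBIC)
for z,c in((0,(0,0,255)),(-20,(0,255,0)),(-40,(255,0,0))):
  X=P[0]+R@np.array([0,0,z]); cv2.circle(im,tuple(int(q) for q in (proj('side',X)-[210,200])*8),4,c,-1)
for z in(0,24):
  cv2.circle(im,tuple(int(q) for q in (proj('side',[477,13,z])-[210,200])*8),4,(255,0,255),-1)
cv2.imwrite('pics/s5.png',im)
E
```

```text
6.65 (array([478.70898058,  11.49670858,   6.32736778]), array([179.8023878 ,  -0.46564025,  19.52316724])) 30.215818284236065
0 -20 side [250.5 242.7] crop-zoom [204. 222.] wrist [242. 245.]
0 20 side [263.  247.3] crop-zoom [304. 259.] wrist [308. 245.]
-20 -20 side [250.2 237.9] crop-zoom [202. 183.] wrist [238. 260.]
-20 20 side [262.8 242.5] crop-zoom [303. 220.] wrist [311. 259.]
-40 -20 side [249.9 233. ] crop-zoom [199. 144.] wrist [234. 278.]
-40 20 side [262.7 237.6] crop-zoom [302. 181.] wrist [316. 278.]
```

View pics/s5.png

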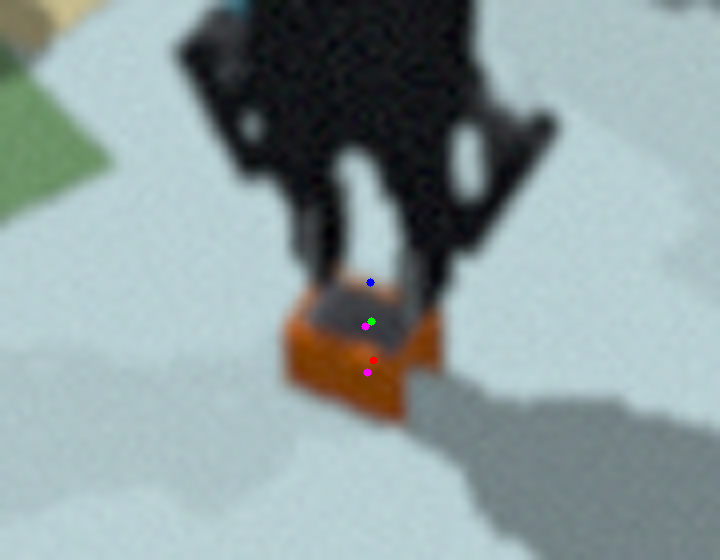

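Fingertips end at about (372,295): roughly 33 mm behind the nominal TCP. So the true tips are ~33 mm higher than reported. I'll go lower by that amount, watching force.

Call:
servo_tool:
  motion:
    - [68,-1,0,0,0,0,0]
    - [68,0,0,0,0,0,0]
    - [68,0,0,0,0,0,0]
    - [68,0,0,8,0,0,0]
    - [68,0,0,6,0,0,0]
    - [68,0,0,4,0,0,0]

```text
time: 7.3
tool_pos: [478.2, 11.2, -12.8]
tcp_rot: [179.8, -0.5, 19.5]
ft_force: [0.8, -0.6, -0.5]
finger_gap: 67.8
```

Call:
servo_tool:
  motion:
    - [68,0,0,4,0,0,0]
    - [68,0,0,4,0,0,0]
    - [68,0,0,3,0,0,0]

```text
time: 7.6
tool_pos: [477.4, 11.2, -25.8]
tcp_rot: [179.8, -0.4, 19.5]
ft_force: [-0.8, -0.6, 0.2]
finger_gap: 67.9
```

Call:
servo_tool:
  motion:
    - [30,0,0,0,0,0,0]
    - [30,0,0,0,0,0,0]
    - [30,0,0,0,0,0,0]
    - [30,0,0,0,0,0,0]
    - [30,0,0,0,0,0,0]
  force: 40

```text
time: 8.1
tool_pos: [477.5, 11.2, -25.7]
tcp_rot: [179.8, -0.4, 19.5]
ft_force: [-0.2, 0.8, -1.0]
finger_gap: 47.3
```

Call:
servo_tool:
  motion:
    - [30,0,0,-20,0,0,0]
    - [30,0,0,-45,0,0,0]
    - [30,0,0,-45,0,0,0.149]
    - [30,0,0,-40,0,0,0.149]
    - [30,0,0,-20,0,0,0.147]
    - [30,0,0,0,0,0,0]

```text
time: 8.7
tool_pos: [473.8, 11.4, 148.9]
tcp_rot: [-180.0, -0.2, -6.7]
ft_force: [0.7, -0.3, -1.4]
finger_gap: 47.1
```

```bash
python3 - <<'E'
from h import *
print(pose(),sense()['finger_gap'],toolmove([440,-325,150],-6))
E
```

```text
(array([473.78385291,  11.40535847, 148.94120943]), array([-179.98673897,   -0.19040443,   -6.70731109])) 47.1241257192481 (array([  5.7, 338. ,  -1.1]), array([-0.   , -0.003, -0.012]))
```

Call:
servo_tool:
  motion:
    - [30,0,25,0,0,0,0]
    - [30,1,48,0,0,0,0]
    - [30,1,48,0,0,0,0]
    - [30,1,48,0,0,0,0]
    - [30,1,48,0,0,0,0]
    - [30,1,48,0,0,0,0]
    - [30,1,45,0,0,0,0]
    - [30,0,20,0,0,0,0]
    - [30,0,0,0,0,0,0]
    - [30,0,0,0,0,0,0]

```text
time: 9.7
tool_pos: [440.0, -326.0, 133.2]
tcp_rot: [-179.5, 0.4, -4.1]
ft_force: [-0.3, 1.0, 0.7]
finger_gap: 46.9
```

```bash
python3 - <<'E'
from h import *
P=pose();im=snapshot('wrist');np.savez('w6.npz',p=P[0],r=P[1]);cv2.imwrite('pics/w6.png',cv2.resize(im,(784,588),interpolation=cv2.INTER_CUBIC))
print(P,sense()['finger_gap'],1.4*proj('wrist',[522,-336,55],P))
E
```

```text
(array([ 440.02396847, -326.00447903,  133.24091849]), array([-179.50397792,    0.3829685 ,   -4.12517392])) 46.94018985483404 [394.76950374 144.79532688]
```

View pics/w6.png

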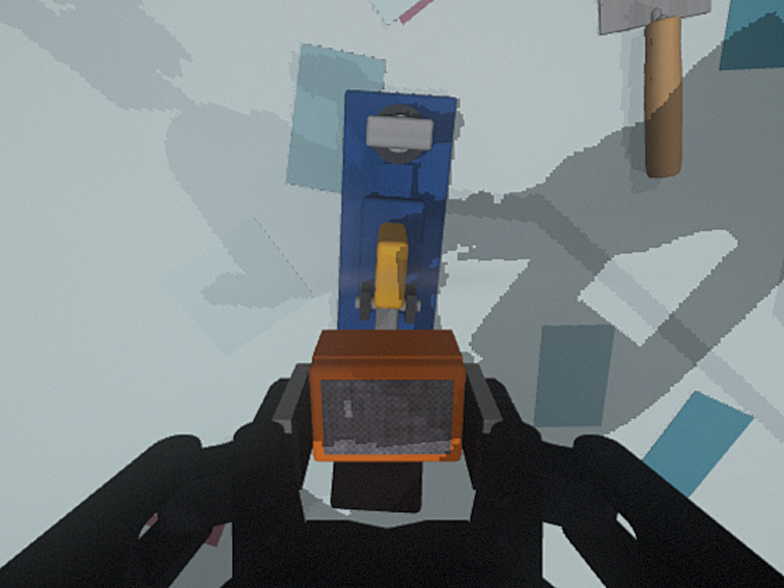

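Bar top centre is at (400,132), tilted ~3° from the tool; the held cap's top centre is at (387,410), edges rows 360–460. Computing the offsets.

```bash
python3 - <<'E'
from h import *
d=np.load('w6.npz');P=(d['p'],d['r']);f=lambda u,v,z:ray('wrist',u/1.4,v/1.4,z,P)
bar=f(399.7,132.5,55);print('bar',bar)
a,b=f(367,131,55),f(432.5,134.5,55);print('len',np.linalg.norm(a-b),'yaw',np.degrees(np.arctan2((a-b)[0],-(a-b)[1])),np.degrees(np.arctan2(-(a-b)[0],(a-b)[1])))
z=P[0][2]+57.7
R=Ro.from_euler('xyz',P[1],degrees=True)
for v in(360,410,460):print('cap in tool',R.inv().apply(f(387,v,z)-P[0]))
cl,cr=f(314,420,z),f(461,420,z);print(np.linalg.norm(cl-cr))
print('fintop',f(391,234,92),'base corner FL,FR',f(345,91,8),f(457,98,8), 'dim',np.linalg.norm(f(345,91,8)-f(457,98,8)))
print(toolmove(bar*[1,1,0]+[0,0,75],-7))
E
```

```text
bar [ 528.06263604 -339.06010236   55.        ]
len 35.275984542093504 yaw 172.9847934283506 -7.015206571649422
cap in tool [ 19.60983721   0.20677747 -57.83632168]
cap in tool [  2.58014924   0.21187781 -57.72253239]
cap in tool [-15.82295401   0.21738949 -57.5995662 ]
45.85856501062394
fintop [ 480.13503764 -330.97132897   92.        ] base corner FL,FR [ 556.29622336 -307.86738761    8.        ] [ 547.26744301 -376.91026787    8.        ] dim 69.63072734005365
(array([89.2,  7.7, 57.4]), array([-0.009,  0.007,  0.05 ]))
```

Call:
servo_tool:
  motion:
    - [30,30,2.5,5,-0.009,0.007,0.05]
    - [30,30,3,5,0,0,0]
    - [30,26,2,10,0,0,0]
    - [30,0,0,10,0,0,0]
    - [30,0,0,0,0,0,0]

```text
time: 10.25
tool_pos: [528.0, -334.0, 99.4]
tcp_rot: [-179.9, 0.1, -6.3]
ft_force: [0.4, 0.6, -0.3]
finger_gap: 47.1
```

```bash
python3 - <<'E'
from h import *
print(pose(),toolmove([525.5,-339,45],-7.2))
E
```

```text
(array([ 527.97514019, -334.02123621,   99.35130695]), array([-1.79886096e+02,  1.49826108e-01, -6.32703011e+00])) (array([-1.8,  5.3, 54.3]), array([-0.002,  0.003,  0.015]))
```

Call:
servo_tool:
  motion:
    - [30,-1.8,5.3,20,-0.002,0.003,0.015]
    - [30,0,0,20,0,0,0]
    - [30,0,0,10,0,0,0]
    - [30,0,0,0,0,0,0]
    - [30,0,0,0,0,0,0]

```text
time: 10.75
tool_pos: [524.4, -335.2, 50.2]
tcp_rot: [180.0, -0.0, -6.8]
ft_force: [-0.5, -0.2, -0.1]
finger_gap: 46.9
```

```bash
python3 - <<'E'
from h import *
P=pose();print(P,toolmove([525.5,-339,38],-7.2))
im=snapshot('wrist');cv2.imwrite('pics/w7.png',im)
E
```

```text
(array([ 524.42761548, -335.18975646,   50.18023818]), array([ 1.79992146e+02, -3.36813517e-02, -6.83089624e+00])) (array([ 1.5,  3.7, 12.2]), array([ 0.   , -0.001,  0.006]))
```

Call:
servo_tool:
  motion:
    - [30,1.5,4,8,0,0,0.006]
    - [30,0,0,8,0,0,0]
    - [30,0,0,0,0,0,0]
    - [30,0,0,0,0,0,0]

```text
time: 11.2
tool_pos: [527.0, -341.2, 35.9]
tcp_rot: [179.9, -0.3, -7.2]
ft_force: [1.1, 0.3, -0.6]
finger_gap: 47.0
```

```bash
python3 - <<'E'
from h import *
P=pose();print(P,toolmove([525.5,-339,5.3],-7.2))
E
```

```text
(array([ 527.0443456 , -341.16066132,   35.86748424]), array([179.85634972,  -0.25704314,  -7.21349148])) (array([-1.9, -2. , 30.6]), array([ 0.003, -0.004, -0.   ]))
```

Call:
servo_tool:
  motion:
    - [30,-1.5,-2,5,0,0,0]
    - [30,0,0,5,0,0,0]
    - [30,0,0,5,0,0,0]
    - [30,0,0,0,0,0,0]

```text
time: 11.6
tool_pos: [525.7, -338.8, 19.6]
tcp_rot: [179.9, -0.3, -7.2]
ft_force: [0.8, -0.8, -0.8]
finger_gap: 47.5
```

```bash
python3 - <<'E'
from h import *
P=pose();print(P,sense()['ft_force'],toolmove([525.5,-339,5.3],-7.2))
E
```

```text
(array([ 525.74184982, -338.76237333,   19.55142757]), array([179.86240913,  -0.25045636,  -7.2077729 ])) [ 0.8424469  -0.81548776 -0.82333175] (array([-0.3,  0.2, 14.3]), array([ 0.002, -0.004, -0.   ]))
```

Cap has straddled the bar with no contact force; lowering the rest.

Call:
servo_tool:
  motion:
    - [30,0,0,5,0,0,0]
    - [30,0,0,4,0,0,0]
    - [30,0,0,3,0,0,0]
    - [30,0,0,1.5,0,0,0]
    - [30,0,0,0,0,0,0]

```text
time: 12.1
tool_pos: [525.9, -338.9, 4.9]
tcp_rot: [179.9, -0.3, -7.2]
ft_force: [-0.3, 0.2, -0.4]
finger_gap: 46.9
```

Call:
servo_tool:
  motion:
    - [30,0,0,1,0,0,0]
    - [30,0,0,0.5,0,0,0]

```text
time: 12.3
tool_pos: [526.1, -339.0, 4.8]
tcp_rot: [179.9, -0.3, -7.2]
ft_force: [-1.4, 0.8, 0.4]
finger_gap: 47.3
```

Call:
servo_tool:
  motion:
    - [30,0,0,1,0,0,0]
    - [30,0,0,0.5,0,0,0]

```text
time: 12.5
tool_pos: [526.3, -339.1, 4.8]
tcp_rot: [179.8, -0.3, -7.2]
ft_force: [-0.6, 0.8, 2.8]
finger_gap: 46.9
```

Call:
servo_tool:
  motion:
    - [50,0,0,0,0,0,0]
    - [60,0,0,0,0,0,0]
    - [75,0,0,0,0,0,0]
    - [75,0,0,0,0,0,0]
    - [75,0,0,-20,0,0,0]
    - [75,0,0,-40,0,0,0]
    - [75,0,0,-40,0,0,0]
    - [75,-30,0,-20,0,0,0]
    - [75,-38,0,0,0,0,0]
    - [75,0,0,0,0,0,0]

```text
time: 13.5
tool_pos: [455.2, -328.7, 125.8]
tcp_rot: [179.9, -0.0, -7.1]
ft_force: [0.0, -0.0, -0.5]
finger_gap: 74.7
```

```bash
python3 - <<'E'
from h import *
P=pose();print(P,sense()['finger_gap'],toolmove([458,-330.5,90],-7.2))
im=snapshot('wrist');np.savez('w8.npz',p=P[0],r=P[1]);cv2.imwrite('pics/w8.png',cv2.resize(im,(784,588),interpolation=cv2.INTER_CUBIC))
print(1.4*proj('wrist',[527.5,-339.2,63],P),1.4*proj('wrist',[458,-330.5,92],P))
E
```

```text
(array([ 455.20901059, -328.6532415 ,  125.8026964 ]), array([ 1.79940189e+02, -4.98215647e-02, -7.11891076e+00])) 74.71061416393692 (array([ 3. ,  1.4, 35.8]), array([ 0.001, -0.001,  0.001]))
[388.94066984 164.6887769 ] [389.12298575 311.06251227]
```

View pics/w8.png

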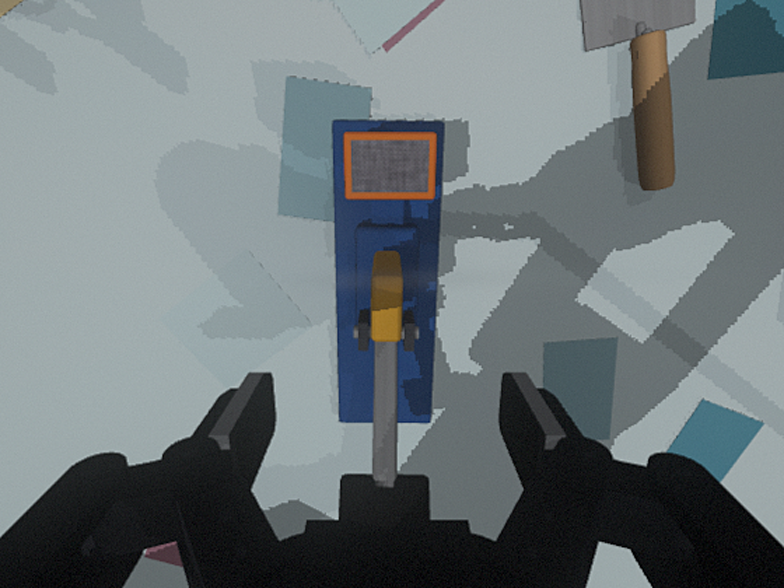

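The cap sits squarely on the bar (top centre (390,166)); fin top centre (387,311) agrees with prediction. Going down on the fin.

Call:
servo_tool:
  motion:
    - [60,3,1.5,20,0,0,0]
    - [60,0,0,30,0,0,0]
    - [60,0,0,25,0,0,0]
    - [60,0,0,0,0,0,0]
    - [60,0,0,0,0,0,0]

```text
time: 14.05
tool_pos: [465.4, -334.0, 52.8]
tcp_rot: [179.7, -0.6, -7.1]
ft_force: [0.1, 0.2, 0.3]
finger_gap: 59.9
```

```bash
python3 - <<'E'
from h import *
print(pose(),toolmove([458,-330.5,27],-7.2))
E
```

```text
(array([ 465.43389837, -334.04820851,   52.83432694]), array([179.66678968,  -0.6293653 ,  -7.13905774])) (array([-8.1, -2.7, 25.7]), array([ 0.006, -0.011,  0.001]))
```

Call:
servo_tool:
  motion:
    - [60,-7.5,-2.7,13,0.006,-0.011,0]
    - [60,0,0,13,0,0,0]
    - [60,0,0,0,0,0,0]

```text
time: 14.35
tool_pos: [459.9, -331.5, 27.6]
tcp_rot: [179.9, -0.1, -7.1]
ft_force: [0.2, 0.3, 0.1]
finger_gap: 60.1
```

```bash
python3 - <<'E'
from h import *
print(pose(),toolmove([458,-330.5,27],-7.2))
E
```

```text
(array([ 459.92769988, -331.50389853,   27.62720196]), array([ 1.79919311e+02, -1.34534920e-01, -7.11864336e+00])) (array([-2. , -0.8,  0.6]), array([ 0.001, -0.002,  0.001]))
```

Call:
servo_tool:
  motion:
    - [60,-1,-1,0,0,0,0]
    - [5,0,0,0,0,0,0]
    - [5,0,0,0,0,0,0]
    - [5,0,0,0,0,0,0]
    - [5,0,0,0,0,0,0]
    - [5,0,0,0,0,0,0]
    - [5,0,0,0,0,0,0]
    - [5,0,0,0,0,0,0]
    - [5,0,0,0,0,0,0]
  force: 100

```text
time: 15.25
tool_pos: [459.9, -330.5, 28.9]
tcp_rot: [179.9, -0.2, -7.1]
ft_force: [0.5, 0.2, -1.4]
finger_gap: 14.0
```

Call:
servo_tool:
  motion:
    - [5,0,0,-4,0,0,0]
    - [5,0,0,-8,0,0,0]
    - [5,0,0,-12,0,0,0]
    - [5,0,0,-12,0,0,0]
    - [5,0,0,-4,0,0,0]
    - [5,0,0,0,0,0,0]

```text
time: 15.85
tool_pos: [457.4, -328.8, 69.9]
tcp_rot: [-179.9, 0.1, -7.1]
ft_force: [-0.3, -0.3, -8.2]
finger_gap: 14.6
```

```bash
python3 - <<'E'
from h import *
s=sense();print(s['time'],pose(),s['finger_gap'],s['ft_force'],s['wrist_torque'],toolmove([530,-83,75],2))
E
```

```text
15.85 (array([ 457.40490784, -328.83867152,   69.85535353]), array([-1.79943496e+02,  5.24705055e-02, -7.12500890e+00])) 14.593902943431925 [-0.32417265 -0.34916711 -8.19560191] [-0.00633723 -0.03119455 -0.01661656] (array([  41.5, -252.9,   -4.9]), array([-0.001,  0.001, -0.159]))
```

Call:
servo_tool:
  motion:
    - [5,3,-12,0,0,0,0]
    - [5,5,-25,0,0,0,0]
    - [5,6,-35,0,0,0,0]
    - [5,6,-40,0,0,0,0]
    - [5,6,-40,0,0,0,0]
    - [5,6,-35,0,0,0,0]
    - [5,5,-28,0,0,0,0]
    - [5,3,-18,0,0,0,0]
    - [5,0,0,0,0,0,-0.08]
    - [5,0,0,0,0,0,-0.08]

```text
time: 16.85
tool_pos: [527.3, -87.0, 67.4]
tcp_rot: [-179.8, 0.1, 2.2]
ft_force: [0.5, -0.8, -7.1]
finger_gap: 14.3
```

Call:
servo_tool:
  motion:
    - [5,0,0,0,0,0,0]
    - [5,0,0,0,0,0,0]
    - [5,0,0,0,0,0,0]

```text
time: 17.15
tool_pos: [526.5, -84.9, 66.4]
tcp_rot: [-179.7, 0.2, 2.1]
ft_force: [0.2, -0.4, -7.5]
finger_gap: 14.0
```

```bash
python3 - <<'E'
from h import *
s=sense();P=pose();im=snapshot('wrist');np.savez('w9.npz',p=P[0],r=P[1]);cv2.imwrite('pics/w9.png',cv2.resize(im,(784,588),interpolation=cv2.INTER_CUBIC))
print(s['time'],P,s['finger_gap'],s['ft_force'],1.4*proj('wrist',[673,-78,86],P))
E
```

```text
17.15 (array([526.50298052, -84.87819883,  66.42347533]), array([-179.70683791,    0.22056019,    2.14973514])) 14.032128729291388 [ 0.21368622 -0.36423355 -7.45406181] [380.56275333 -90.68661625]
```

View pics/w9.png

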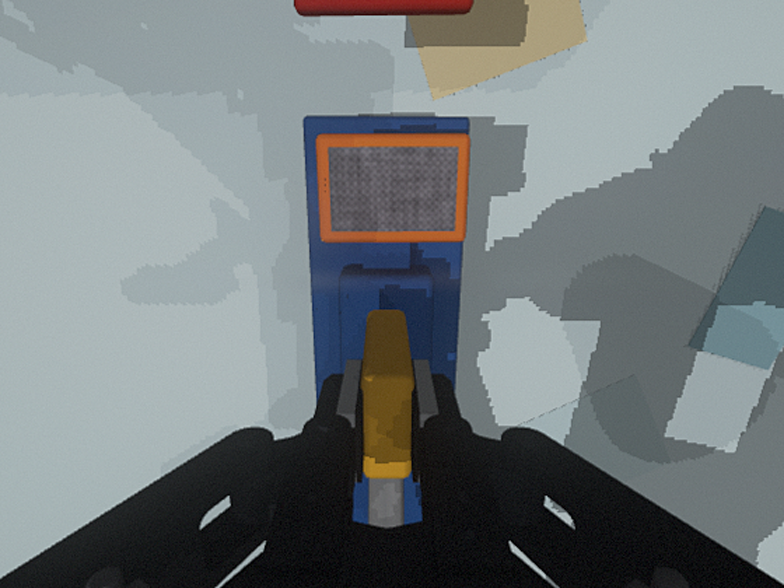

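The cap top centre is at (392,187) in hand; the tongue's front edge spans cols 296–472 at row ~12, parallel to the tool, so yaw ≈ 2.1° fits.

```bash
python3 - <<'E'
from h import *
d=np.load('w9.npz');P=(d['p'],d['r']);f=lambda u,v,z:ray('wrist',u/1.4,v/1.4,z,P)
cap=f(392,187.5,100.5);l,r=f(297,13,78),f(471,13,78)
l6,r6=f(297,4,86),f(471,4,86)
print('cap',cap,'tip',(l+r)/2,'w',np.linalg.norm(l-r),(l6+r6)/2,'yaw',np.degrees(np.arctan2(-(l-r)[0],(l-r)[1])))
u=np.array([np.cos(np.radians(2.1)),np.sin(np.radians(2.1)),0])
lift=(l+r)/2+28*u
print('lift',lift,'top est',[673,-78])
R=Ro.from_euler('xyz',P[1],degrees=True)
print('cap in tool',R.inv().apply(cap-P[0]),'move', R.inv().apply(lift-cap))
# base front edge check
a,b=f(304,118,45.5),f(469,118,45.5);print('base front',(a+b)/2,np.linalg.norm(a-b))
# dot in top image, fine
im=snapshot('top')[140:180,280:330];h=cv2.cvtColor(im,cv2.COLOR_BGR2HSV)
m=cv2.inRange(h,(18,120,120),(38,255,255));v,w=np.nonzero(m);print(len(v),w.mean()+280,v.mean()+140,ray('top',w.mean()+280,v.mean()+140,86))
E
```

```text
cap [594.73894139 -84.46233761 100.5       ] tip [648.51625416 -79.79888975  78.        ] w 56.82382622297103 [648.89913559 -79.85670129  86.        ] yaw 2.1059252470686434
lift [676.49744918 -78.7728659   78.        ] top est [673, -78]
cap in tool [ 68.07185379   1.96831427 -34.34934191] move [82.00039218 -2.50506756 22.19761257]
base front [618.79151386 -81.61096446  45.5       ] 68.49384475464169
3 303.6666666666667 157.33333333333334 [677.00334411 -73.21136235  86.        ]
```

Call:
servo_tool:
  motion:
    - [5,5,-0.5,10,0,0,0]
    - [5,5,-0.5,12,0,0,0]
    - [5,5,-0.5,6,0,0,0]
    - [5,0,0,0,0,0,0]
    - [5,0,0,0,0,0,0]

```text
time: 17.75
tool_pos: [542.2, -83.3, 34.7]
tcp_rot: [-179.7, 0.3, 2.0]
ft_force: [0.4, -0.8, -7.7]
finger_gap: 14.4
```

```bash
python3 - <<'E'
from h import *
print(pose(),sense()['finger_gap'],toolmove([608.4,-80.2,35],2.1))
E
```

```text
(array([542.20667869, -83.34368887,  34.73758689]), array([-179.68999984,    0.28899739,    1.98680877])) 14.445042257959441 (array([66.3, -0.9, -0.6]), array([-0.005,  0.005, -0.002]))
```

Call:
servo_tool:
  motion:
    - [5,12,0,-0.7,-0.005,0.005,0]
    - [5,18,0,-0.7,0,0,0]
    - [5,16,0,-0.7,0,0,0]
    - [5,8,0,0,0,0,0]
    - [5,0,0,0,0,0,0]
    - [5,0,0,0,0,0,0]

```text
time: 18.35
tool_pos: [600.5, -81.4, 37.7]
tcp_rot: [179.9, -0.1, 2.0]
ft_force: [0.3, 0.3, -8.5]
finger_gap: 14.2
```

```bash
python3 - <<'E'
from h import *
print(pose(),sense()['finger_gap'],toolmove([608.4,-80.2,35],2.1))
E
```

```text
(array([600.54829706, -81.41247046,  37.74709342]), array([ 1.79948320e+02, -1.40130229e-01,  1.96412417e+00])) 14.24374225107032 (array([ 7.9, -0.9,  2.8]), array([ 0.001, -0.002, -0.002]))
```

Call:
servo_tool:
  motion:
    - [5,7.5,-1,3,0,0,0]
    - [5,0,0,2,0,0,0]
    - [5,0,0,0,0,0,0]
    - [5,0,0,0,0,0,0]

```text
time: 18.75
tool_pos: [607.0, -80.0, 31.9]
tcp_rot: [180.0, -0.0, 1.9]
ft_force: [-0.2, 0.1, -8.3]
finger_gap: 14.3
```

```bash
python3 - <<'E'
from h import *
print(pose(),sense()['ft_force'],toolmove([608.4,-80.2,29],2.1))
E
```

```text
(array([607.03293816, -80.01954174,  31.87158398]), array([ 1.79960982e+02, -4.99403611e-02,  1.94678631e+00])) [-0.20894631  0.0699354  -8.25769665] (array([1.4, 0.2, 2.9]), array([ 0.001, -0.001, -0.003]))
```

Call:
servo_tool:
  motion:
    - [5,1.2,0,1.5,0,0,0]
    - [5,0,0,1,0,0,0]
    - [5,0,0,0.5,0,0,0]

```text
time: 19.05
tool_pos: [607.9, -80.0, 29.0]
tcp_rot: [180.0, -0.0, 1.9]
ft_force: [-4.1, 1.6, -0.4]
finger_gap: 14.1
```

Call:
servo_tool:
  motion:
    - [5,0,0,1,0,0,0]
    - [5,0,0,0.5,0,0,0]

```text
time: 19.25
tool_pos: [608.0, -79.9, 29.1]
tcp_rot: [180.0, -0.0, 1.9]
ft_force: [-2.2, 0.1, -4.4]
finger_gap: 14.2
```

Call:
servo_tool:
  motion:
    - [30,0,0,0,0,0,0]
    - [45,0,0,0,0,0,0]
    - [45,0,0,0,0,0,0]
    - [45,0,0,-15,0,0,0]
    - [45,0,0,-35,0,0,0]
    - [45,0,0,-40,0,0,0]
    - [45,-15,0,-40,0,0,0]
    - [45,-20,0,-20,0,0,0]
    - [45,0,0,0,0,0,0]
    - [45,0,0,0,0,0,0]

```text
time: 20.25
tool_pos: [576.4, -82.2, 197.0]
tcp_rot: [179.7, -0.9, 1.9]
ft_force: [0.1, -0.1, 0.1]
finger_gap: 44.7
```

```bash
python3 - <<'E'
from h import *
s=sense();P=pose();im=snapshot('wrist');np.savez('w10.npz',p=P[0],r=P[1]);cv2.imwrite('pics/w10.png',cv2.resize(im[:400],(784,560),interpolation=cv2.INTER_CUBIC))
print(s['time'],P,s['finger_gap'],s['ft_force'])
for X in([676.5,-78.7,86],[608.4,-80.2,92],[608.4-117,-84.5,107]):print(1.4*proj('wrist',X,P))
E
```

```text
20.25 (array([576.40305639, -82.21343255, 197.00484327]), array([179.71751354,  -0.94729402,   1.94218225])) 44.74697690116358 [ 0.10613246 -0.0749162   0.09912647]
[384.616579   119.23616471]
[383.50766359 233.05084995]
[384.347573   408.92493555]
```

View pics/w10.png

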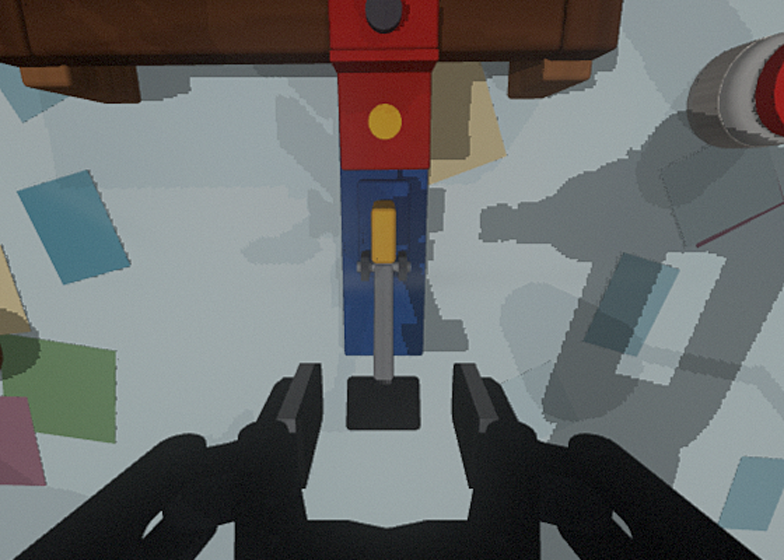

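Dot (385,121), fin top centre (384,236), pad (384,403), base rear edge (345–424, 355): all in line. Checking distances.

```bash
python3 - <<'E'
from h import *
d=np.load('w10.npz');P=(d['p'],d['r']);f=lambda u,v,z:ray('wrist',u/1.4,v/1.4,z,P).round(1)
print('dot',f(385,121,86),'fin',f(384,236,92),'pad',f(384,403,107),'rear',f(384.5,355,8),'->bar x',f(384.5,355,8)[0]+190,'bar from pad',f(384,403,107)[0]+180)
print('tongue tip top',f(386,168,86))
print(sense()['joint_pos'],toolmove([490,-84.5,150],2))
E
```

```text
dot [675.5 -79.   86. ] fin [606.5 -80.6  92. ] pad [495.9 -84.1 107. ] rear [487.2 -85.    8. ] ->bar x 677.2 bar from pad 675.9
tongue tip top [648.1 -80.5  86. ]
[-1.31421342e+01  3.62174649e+00  8.90564965e+01 -3.04352878e-02
  8.63304445e+01  7.49165783e+01] (array([-87.4,  -0.9,  45.6]), array([ 0.005, -0.017, -0.001]))
```

Bar (x≈676–677) agrees with the dot (675.5) within 2 mm, and y within 1 mm. Now to the handle with shut fingers.

Call:
servo_tool:
  motion:
    - [0,-25,0,10,0.005,-0.017,0]
    - [0,-35,0,10,0,0,0]
    - [0,-22,0,10,0,0,0]
    - [0,0,0,15,0,0,0]
    - [0,0,0,15,0,0,0]
    - [0,0,0,15,0,0,0]
    - [0,0,0,0,0,0,0]
    - [0,0,0,0,0,0,0]
  force: 40

```text
time: 21.1
tool_pos: [492.0, -83.7, 110.9]
tcp_rot: [-179.8, 0.6, 2.0]
ft_force: [0.3, 0.5, 0.2]
finger_gap: -0.2
```

```bash
python3 - <<'E'
from h import *
s=sense();print(pose(),s['finger_gap'],s['ft_force'],toolmove([495,-84.2,92],2))
E
```

```text
(array([492.02639226, -83.73621739, 110.86665392]), array([-179.78828218,    0.573262  ,    1.98967392])) -0.15349887809274684 [0.25020968 0.48012203 0.16824239] (array([ 3.1,  0.6, 18.8]), array([-0.004,  0.01 , -0.   ]))
```

Call:
servo_tool:
  motion:
    - [0,3,0.5,10,-0.004,0.01,0]
    - [0,0,0,8,0,0,0]
    - [0,0,0,4,0,0,0]

```text
time: 21.4
tool_pos: [497.3, -84.3, 89.6]
tcp_rot: [180.0, -0.1, 2.0]
ft_force: [-0.5, -0.3, 0.4]
finger_gap: -0.1
```

Call:
servo_tool:
  motion:
    - [0,0,0,4,0,0,0]
    - [0,0,0,4,0,0,0]

```text
time: 21.6
tool_pos: [498.0, -84.4, 81.7]
tcp_rot: [179.9, -0.2, 2.0]
ft_force: [0.3, 0.2, 0.0]
finger_gap: -0.1
```

Call:
servo_tool:
  motion:
    - [0,0,0,4,0,0,0]
    - [0,0,0,4,0,0,0]

```text
time: 21.8
tool_pos: [498.3, -84.5, 73.5]
tcp_rot: [179.9, -0.2, 2.0]
ft_force: [0.2, -0.5, 0.7]
finger_gap: -0.1
```

Call:
servo_tool:
  motion:
    - [0,-2,0,4,0,0,0]
    - [0,-1,0,3,0,0,0]

```text
time: 22.0
tool_pos: [496.0, -84.8, 66.9]
tcp_rot: [179.9, -0.3, 2.0]
ft_force: [-0.0, 0.7, 5.0]
finger_gap: -0.0
```

Call:
servo_tool:
  motion:
    - [0,-2,0,4,0,0,0]
    - [0,-1,0,3,0,0,0]

```text
time: 22.2
tool_pos: [493.3, -85.1, 60.2]
tcp_rot: [179.9, -0.4, 2.0]
ft_force: [-1.5, 0.8, 5.5]
finger_gap: -0.1
```

Call:
servo_tool:
  motion:
    - [0,-2.5,0,5,0,0,0]
    - [0,-2.3,0,5,0,0,0]
    - [0,-2,0,5,0,0,0]
    - [0,-1.7,0,5,0,0,0]

```text
time: 22.6
tool_pos: [485.2, -85.5, 40.6]
tcp_rot: [179.9, -0.5, 2.0]
ft_force: [-3.3, 1.1, 11.5]
finger_gap: 0.0
```

Call:
servo_tool:
  motion:
    - [0,-2,0,5,0,0,0]
    - [0,-1.5,0,5,0,0,0]
    - [0,-1.5,0,5,0,0,0]
    - [0,-1,0,5,0,0,0]

```text
time: 23.0
tool_pos: [481.2, -85.6, 22.5]
tcp_rot: [179.9, -0.7, 2.0]
ft_force: [-2.9, 1.9, 10.5]
finger_gap: -0.1
```

Call:
servo_tool:
  motion:
    - [0,-1,0,5,0,0.005,0]
    - [0,-0.5,0,5,0,0.005,0]

```text
time: 23.2
tool_pos: [480.7, -85.6, 13.5]
tcp_rot: [179.9, -1.4, 2.0]
ft_force: [-3.1, 2.1, 15.4]
finger_gap: 0.1
```

Call:
servo_tool:
  motion:
    - [0,0,0,4,0,0,0]
    - [0,0,0,4,0,0,0]

```text
time: 23.4
tool_pos: [481.0, -85.8, 11.6]
tcp_rot: [179.9, -1.3, 2.1]
ft_force: [-32.0, 8.3, 63.5]
finger_gap: 0.4
```

Call:
servo_tool:
  motion:
    - [0,0,0,5,0,0,0]
    - [0,0,0,5,0,0,0]

```text
time: 23.6
tool_pos: [480.9, -85.8, 11.4]
tcp_rot: [179.9, -1.1, 2.1]
ft_force: [-35.1, 8.4, 67.4]
finger_gap: 0.0
```

Firm stop reached (z≈11.5, force jump). Take reference pictures, then let the handle back up.

```bash
cat > dots.py <<'E'
from h import *
def blobs(n):
    im=snapshot(n);h=cv2.cvtColor(im,cv2.COLOR_BGR2HSV);m=cv2.inRange(h,(20,130,110),(33,255,255))
    k,l,s,c=cv2.connectedComponentsWithStats(m);return [(s[i,4],c[i].round(1).tolist(),s[i,:4].tolist()) for i in range(1,k) if s[i,4]>=12]
E
python3 - <<'E'
from dots import *
for n in('side','wrist'):
    print(n,blobs(n))
print(pose(),[proj('side',[675.5,-79,86+d]).round(1).tolist() for d in(0,18)])
E
```

```text
side [(np.int32(61), [314.1, 164.6], [308, 161, 13, 8]), (np.int32(16), [329.3, 201.8], [327, 200, 6, 4]), (np.int32(1316), [494.3, 254.4], [420, 213, 140, 83]), (np.int32(149), [312.0, 224.5], [307, 215, 11, 19])]
wrist []
(array([480.84750419, -85.81835058,  11.42764101]), array([179.87248139,  -1.14553392,   2.12966493])) [[328.8, 207.0], [329.4, 202.2]]
```

Call:
servo_tool:
  motion:
    - [0,0,0,-3,0,0.01,0]
    - [0,1,0,-5,0,0.01,0]
    - [0,1,0,-6,0,0,0]
    - [0,1.5,0,-6,0,0,0]
    - [0,2,0,-6,0,0,0]
    - [0,2.5,0,-7,0,0,0]
    - [0,3,0,-7,0,0,0]
    - [0,3,0,-8,0,0,0]
    - [0,3,0,-10,0,0,0]
    - [0,0,0,-20,0,0,0]

```text
time: 24.7
tool_pos: [496.9, -84.6, 97.4]
tcp_rot: [179.9, -2.6, 2.1]
ft_force: [1.2, -1.0, -0.4]
finger_gap: 0.1
```

Call:
servo_tool:
  motion:
    - [0,0,0,-30,0,0,0]
    - [0,0,0,-30,0,0,0]
    - [0,0,0,-30,0,0,0]
    - [0,0,0,0,0,0,0]
    - [0,0,0,0,0,0,0]
    - [0,0,0,0,0,0,0]

```text
time: 25.3
tool_pos: [488.7, -84.3, 190.2]
tcp_rot: [179.9, -2.1, 2.1]
ft_force: [-0.4, 0.4, -0.3]
finger_gap: 0.4
```

```bash
python3 - <<'E'
from dots import *
P=pose();print(sense()['time'],P,sense()['ft_force'])
print('side',blobs('side'),[proj('side',[675.5,-79,86]).round(1).tolist()])
print('wrist',blobs('wrist'));cv2.imwrite('pics/w11.png',snapshot('wrist'))
print('exp dot,fin',proj('wrist',[675.5,-79,86],P),proj('wrist',[606.7,-80.6,92],P))
E
```

```text
25.3 (array([488.65994979, -84.31184246, 190.23269847]), array([179.93706499,  -2.06692742,   2.12838169])) [-0.41969409  0.42561652 -0.28071167]
side [(np.int32(162), [308.8, 166.1], [300, 159, 20, 14]), (np.int32(20), [328.2, 207.0], [326, 205, 6, 5]), (np.int32(1314), [494.1, 254.3], [422, 213, 138, 83]), (np.int32(151), [312.2, 224.1], [307, 215, 12, 19])] [[328.8, 207.0]]
wrist [(np.int32(733), [275.4, 61.9], [267, 39, 18, 47])]
exp dot,fin [277.44357462 -33.85781224] [276.2117631   62.64985595]
```

Side view confirms it: dot rose from row 207.0 to 201.8 (18 mm predicted 202.2), and is back at 207.0; the fin hasn't moved. Pressing again, more gently.

```bash
python3 - <<'E'
from h import *
print(toolmove([495,-84.5,85],2.1))
E
```

```text
(array([  3.1,   0.5, 104.6]), array([ 0.001, -0.035,  0.   ]))
```

Call:
servo_tool:
  motion:
    - [0,0,0,0,0,-0.035,0]
    - [0,5,0,30,0,0,0]
    - [0,0,0,35,0,0,0]
    - [0,0,0,25,0,0,0]
    - [0,0,0,8,0,0,0]
    - [0,0,0,0,0,0,0]

```text
time: 26.05
tool_pos: [490.6, -83.3, 84.6]
tcp_rot: [-179.9, 0.4, 2.1]
ft_force: [-0.5, -0.1, -0.4]
finger_gap: 0.1
```

```bash
python3 - <<'E'
from h import *
print(pose(),toolmove([494,-84.5,72],2.1))
E
```

```text
(array([490.56528798, -83.34996846,  84.59839507]), array([-179.93450676,    0.4421533 ,    2.12299392])) (array([ 3.5,  1.3, 12.6]), array([-0.001,  0.008,  0.   ]))
```

Call:
servo_tool:
  motion:
    - [0,2.5,1,6,0,0,0]
    - [0,0,0,6,0,0,0]
    - [0,-2,0,5,0,0,0]
    - [0,-2.5,0,5,0,0,0]
    - [0,-2.5,0,5,0,0,0]
    - [0,-2.5,0,5,0,0,0]

```text
time: 26.65
tool_pos: [488.0, -85.8, 57.1]
tcp_rot: [179.9, -0.1, 2.1]
ft_force: [-0.7, 2.1, 4.9]
finger_gap: -0.0
```

Call:
servo_tool:
  motion:
    - [0,-2,0,5,0,0,0]
    - [0,-2,0,5,0,0,0]
    - [0,-2,0,5,0,0,0]
    - [0,-1.5,0,5,0,0,0]
    - [0,-1,0,5,0,0,0]

```text
time: 27.15
tool_pos: [479.4, -86.1, 32.2]
tcp_rot: [179.9, -0.2, 2.1]
ft_force: [-4.2, 1.9, 10.9]
finger_gap: -0.0
```

Call:
servo_tool:
  motion:
    - [0,-1,0,5,0,0,0]
    - [0,-1,0,5,0,0,0]
    - [0,-0.5,0,4,0,0,0]
    - [0,-0.5,0,4,0,0,0]

```text
time: 27.55
tool_pos: [476.8, -86.2, 14.8]
tcp_rot: [179.9, -0.4, 2.1]
ft_force: [-0.9, 1.5, 10.5]
finger_gap: 0.1
```

Call:
servo_tool:
  motion:
    - [0,0,0,2.5,0,0,0]
    - [0,0,0,2,0,0,0]

```text
time: 27.75
tool_pos: [476.9, -86.3, 12.6]
tcp_rot: [179.9, -0.3, 2.1]
ft_force: [-15.2, 3.8, 36.8]
finger_gap: -0.1
```

Call:
servo_tool:
  motion:
    - [0,-0.5,0,1.5,0,0,0]
    - [0,0,0,1.5,0,0,0]

```text
time: 27.95
tool_pos: [476.8, -86.2, 13.1]
tcp_rot: [179.9, -0.4, 2.2]
ft_force: [-10.7, 3.8, 22.9]
finger_gap: -0.1
```

```bash
python3 - <<'E'
from dots import *
print('side',blobs('side')); 
for n in range(6): snapshot('top')
s=sense();print(s['time'],s['tool_pos'],s['ft_force'],s['qd'].round(2));print('side',blobs('side')[1:4])
E
```

```text
side [(np.int32(62), [313.7, 164.8], [308, 161, 13, 9]), (np.int32(16), [328.8, 202.0], [326, 201, 6, 3]), (np.int32(1333), [494.3, 254.5], [421, 213, 139, 83]), (np.int32(154), [312.0, 224.4], [307, 215, 11, 19])]
28.3 [476.83522388 -86.24162719  13.10282938] [-10.30645835   3.20014868  23.14085961] [ 0.04 -0.09 -0.01  0.04  0.04  0.11]
side [(np.int32(17), [328.9, 202.1], [326, 201, 6, 4]), (np.int32(1321), [493.5, 254.0], [421, 213, 139, 83]), (np.int32(151), [312.0, 224.6], [307, 215, 11, 19])]
```

The push holds steady at 23 N, well above the 10 N needed, so the handle is against its stop. The frame is raised (dot at row 202.0). Handing in.

```bash
python3 -c "
from bench import *
print(hand_in())"
```

```text
the job is handed in; nothing more can be done
None
```

The job is done and handed in at 28.3 s. The cap hangs on the jack's bar, the jack stands under the tongue, and the arm is holding the handle down on the second stroke with the frame raised. I didn't knowingly touch the frame, jars, brushes or tools, but I took no last picture to confirm where the bystanders stand.

**Last checks**
- **Jack position:** in the last wrist picture the bar was within about 2 mm of the yellow dot in x and 1 mm in y. The fin had not moved after either press.
- **First stroke:** the dot in the side view went from row 207.0 to 201.8 with the handle down. That matches the 18 mm lift, which predicted 202.2. It came back to 207.0 when the handle was let up.
- **Final hold:** the dot is at row 202.0, and the push stayed at 23 N over 0.35 s, above the 10 N needed.

**What disagreed**
- **Fingertip height:** the fingertips really end about 33–38 mm behind the stated TCP. My first two tries at the cap closed above it without moving it. After I found the offset in the side view, the third try gripped it.
- **First press force:** it reached about 67 N vertical and 35 N sideways at the fingertips on the handle's stop. That is over 40 N, but on the fingertips, not the arm or gripper body, and below the 120 N wrist limit. The second press was gentler, at 37 N or less.

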